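# Unload a tested module from the sprung test fixture

### The arm

A 6-joint arm with a two-finger parallel gripper is mounted at the origin on the work surface. World frame = base frame: x ahead of the robot, y to its left, z up, the work surface at z = 0. Lengths are in m, angles in rad, forces in N, time in s.
With the tool pointing down it reaches from about 0.325 to 0.75 m from the base axis. Payload 7.6 kg.
Tool frame: the origin (TCP) lies midway between the tips of the shut fingers; the grasp point (between the pads) lies 19 mm behind it (bot.pinch_z is the distance from the TCP to the grasp point, in m); z points along the fingers, y is the direction in which the jaws open and shut (so a half turn about z gives the same grasp; the last joint's range is limited). The gripper opens to 85 mm and grips with 20 to 120 N. Pads are 22 mm wide; open, the fingers measure 114 mm over their backs; the gripper's body (76 mm by 85 mm) begins 54 mm behind the grasp point. The pads swing forward as they close: fully open they stand 13 mm farther back than shut.
Start: joints at [1.073, 0.052, 1.401, -0, 1.689, -0.07], TCP at [0.218, 0.478, 0.231] pointing down, gripper open.
Joint ranges: [-2.9, 2.9], [-0.91, 2.17], [0.12, 2.37], [-1.06, 4.2], [0.26, 2.73], [-2.93, 2.93]. Speed limits (rad/s): [2.57, 2.57, 3.01, 3.14, 3.14, 3.14].

### API

Orientations are given as a unit quaternion [w, x, y, z].
In Python, from bench import bot gives the robot as it stands.
- The arm moves only by the shell command python3 -m jog 'ROWS' [FORCE]. ROWS is JSON, one flat list of numbers, 7 for each row, row after row: the shift along the tool's x, y, z in mm, then the turn, a rotation vector about the tool's x, y, z in degrees, then the closure, from -1 (fully open) to 1 (shut), so that 0 is half open. In form: [dx, dy, dz, wx, wy, wz, claw, dx, dy, dz, wx, wy, wz, claw, ...]. A call has 1 to 12 rows; each row shifts and turns the pose as measured when the row begins, along the tool's axes as they then stand; what a row does not reach is not made up. A row lasts 1/12 s, in which the tool goes at most 41.7 mm and 7.16 degrees, less where a joint would pass 70% of its speed; a pose out of reach is approached as far as the arm can. A call is refused whole if a number of a shift passes 41.7 or a number of a turn 7.16, either way. A call with a gripper value outside its range is refused whole. The fingers move at their own pace and stop on an object; FORCE is the grip in N (left out, the last holds). Time passes only in rows, so rows that do not move let the fingers close. It gives the time, the measured TCP pose, the force and the opening at its end, in the units of the state.
- bot.get_state(): the state, without advancing time (a new reading comes with each control period).
- bot.get_image(name): name is "side" or "top" or "wrist"; returns the picture (480x640x3 uint8, red, green, blue); there is no depth.
- bot.get_calibration(name): a dict with "mtx" (3x3 intrinsics, pixels), "k1" (the pictures are not rectified: a ray, as slopes to the right and down, at radius r is drawn at 1 + k1 r^2 times it, then the intrinsics apply), "origin" and "rotation" of the camera in the world. Camera axes: x right, y down, z forward; pixel columns grow to the right and rows downward; lengths in m; the calibration is good to about 2 mm. A picture is of the moment at which its call begins: read the wrist's pose just before it. get_calibration takes no time and is no camera call; for the wrist camera it gives the pose at the moment of the call.
- bot.job_done(): hands the job in, once; it reports no verdict.
The state is a dict: "time_s": time; "joint_positions": joint angles; "qd": joint speeds; "effort": joint torques, N m; "tcp_pos": TCP position; "tcp_rot": TCP orientation; "contact_force": force on the tool from outside, world axes, zero at the start; "wrist_torque": the same for the moment, N m; "opening": opening from 0.0 (shut) to 1.0 (fully open).
Only numpy, scipy, OpenCV 4.12 (cv2) and the standard library are available. Lean on these libraries where they do the work, as an engineer would, in place of code of your own. Each camera call takes 0.05 s, during which the arm holds its last target. There are 200 camera calls.

### The job

The module in the test fixture has passed: pull the fixture's handle bar up out of its over-centre lock and let the sprung lid rise with it under control, right up to its stop - it must not fly open. Then take the module out by its two long sides, set it down on the standoffs of the white plate, let go and take it again by its short ends, and lay it flat in the empty middle cell of the black tray without dropping it. Leave the lid fully open and the two modules already in the tray in their cells.

Things in the scene. Friction and masses are not known exactly. Their poses are not given: they have to be found in the camera images.
- fixture: Hand-operated board test fixture, fixed to the table. Grey enclosure 240 x 200 x 60 mm (x, y, z) with a 90 mm long, 52 mm high upright cheek at the back of each side. Origin: centre of its underside, on the table; x points from the front (handle bar side) to the back (lid hinge), z up. Everything on it turns with it.
- nest (a point): Centre of the module's seat in the fixture's white nest, 72 mm above the table, 15 mm ahead of the fixture's centre; axes as the fixture's. A pocket with 1.5 mm of play. Front and back (fixture x) walls stand 10 mm above the seat: no room for fingers; at both sides (fixture y) 42 mm wide centred notches, open outwards, go 12 mm below the seat. The module's long axis lies along fixture x.
- lid (a joint): Lid angle, rad: 0 closed, about 1.42 fully open (stop). Aluminium frame with a clear window, 160 mm wide, 12 mm thick, reaching 140 mm forward of its hinge (95 mm behind the fixture's centre, 94 mm up). A strong torsion spring drives it open and holds it there; let go, it flies up at over 10 rad/s.
- bail (a joint): Angle of the U-shaped handle, rad: 0 locked, 1.47 fully open (stop). Turns about an axis along the fixture's y through bail_pivot; growing angle lifts the bar from the front up and over to the back. Up to 0.14 it is over-centre (a 3 to 4 N pull is needed); beyond about 0.25 the spring drives it open with up to 9 N at the bar, 5 N near the stop. The lid, linked to it, turns up to 1.5 times as fast.
- bail_grip (a point): Middle of the handle's bar: black, round, 16 mm diameter, 210 mm free length along the fixture's y, 210 mm from bail_pivot. Locked: 146 mm in front of the fixture's centre, 102 mm above the table, clear all round. Fully open: 21 mm behind bail_pivot, 269 mm above the table, 30 mm above the lid's edge. Axes turn with the handle. The bar may turn between the fingers.
- bail_pivot (a point): Point on the handle's axis, midway between the cheeks, 60 mm behind the fixture's centre, 60 mm above the table; axes as the fixture's.
- module: The tested module: a green circuit board on an aluminium heat-spreader, a flat slab 64 mm (its x, long) x 50 mm (its y) x 7 mm, with low chips on top (up to 3 mm more, not to be gripped), about 70 g. Origin: centre of its underside; z up. Starts in the fixture's nest under the lid.
- plate: White plate, 140 x 130 x 12 mm, fixed to the table, open all round. Origin: centre of its underside.
- plate_rest (a point): Centre of the plate's four nylon standoffs (9 mm diameter, at +-22 mm in the plate's x and +-16 mm in its y), at the height of their flat tops, 24 mm above the table, 12 mm above the plate. A module laid on them in line with the plate, or turned by a half turn, rests flat and stands over on all sides.
- tray: Black tray fixed to the table, 90 x 186 x 26 mm, three cells along its y at -60, 0, +60 mm. Origin: centre of its underside. A cell is 68 (tray x) x 55 mm: a module has 2 mm of play or more and lies with its long axis along tray x. The 5 mm dividers stand 12 mm above the seat: no room for fingers; at its two x ends a cell is open, 42 mm wide between corner lips, down to 8 mm below the seat.
- tray_cell (a point): Centre of the seat of the empty middle cell, 14 mm above the table; axes as the tray's.
- module_left: A module like the first, already in the tray's cell at y = +60 mm. To be left there.
- module_right: A module like the first, already in the tray's cell at y = -60 mm. To be left there.

How it is judged:
On the way, in this order (a step that is already met when the one before it is completed fails the run):
1. the lid stands fully open and still (value of joint lid above 1.35 rad and velocity of joint lid below 0.3 rad/s), for 0.2 s.
2. the module lies on the plate's standoffs, let go (horizontal distance between module and plate_rest below 0.02 m and z of module in the frame of plate_rest below 0.003 m and angle between module's own z axis and vertical below 0.08 rad and contact force between the fingers and module below 0.05 N and linear speed of module below 0.03 m/s), for 0.2 s.
At the end, for the whole second after the job is handed in: The module lies flat (within 0.08 rad) and at rest on the seat of the tray's middle cell, within 5 mm of its centre and 3 mm of its seat, its long axis along the tray's x within 0.12 rad (either way round); the lid stands open beyond 1.35 rad (horizontal distance between module and tray_cell below 0.005 m and z of module in the frame of tray_cell below 0.003 m and angle between module's own z axis and vertical below 0.08 rad and angle between the x axis of module and the x axis of tray, either way round below 0.12 rad and linear speed of module below 0.02 m/s and value of joint lid above 1.35 rad); the robot touches nothing.
It fails at once if the lid flies open or slams: it turns faster than 2 rad/s (velocity of joint lid above 2 rad/s or velocity of joint lid below -2 rad/s).
It fails at once if the module is dropped: it moves faster than 0.35 m/s with no finger touching it (contact force between the fingers and module below 0.05 N and linear speed of module above 0.35 m/s).
It fails at once if a module already in the tray is moved by more than 10 mm (distance of any of module_left, module_right from where it was at the start of the episode above 0.01 m).
It also fails if it takes over 72 s, if anything falls off the work surface, if the arm or the gripper's body presses on something with over 40 N, if the wrist force passes 120 N, or if a joint passes its speed limit or range.

## Working session

There is one attempt and no reset: what is moved stays moved. The work goes in short steps, Python scripts to look and compute and a shell command to move; the robot and the scene stay as the last step left them, time stands still between calls to the robot, and variables do not carry over. Pictures are saved under pics/ and viewed, about 8 in all and at most 12, crops included, and the job is handed in when it is done.

```bash
ls; mkdir -p pics
python3 - <<'E'
from bench import bot
import cv2,numpy as np
np.set_printoptions(precision=4,suppress=True)
print(bot.get_state(), bot.pinch_z)
for n in ("top","side"):
    im=bot.get_image(n); cv2.imwrite(f"pics/{n}0.png",im[:,:,::-1])
    c=bot.get_calibration(n); print(n,c)
E
```

```text
pics
{'time_s': 0.0, 'joint_positions': array([ 1.0727,  0.0529,  1.4018, -0.    ,  1.6886, -0.0703]), 'qd': array([-0.    ,  0.0008,  0.0004, -0.0017,  0.0016,  0.001 ]), 'effort': array([ -0.0011, -38.1662, -36.0188,  -0.0002,   0.0062,   0.    ]), 'tcp_pos': array([0.2176, 0.4774, 0.2304]), 'tcp_rot': array([-0.0002,  0.2123,  0.9772, -0.0008]), 'contact_force': array([0.3403, 0.3094, 0.101 ]), 'wrist_torque': array([ 0.0625,  0.0022, -0.0225]), 'opening': 0.9957183396575622} 0.0187
top {'mtx': array([[465.3932,   0.    , 317.8816],
       [  0.    , 465.3932, 245.2798],
       [  0.    ,   0.    ,   1.    ]]), 'k1': -0.03504751389732904, 'origin': array([ 0.366 , -0.0527,  1.0903]), 'rotation': array([-0.0623,  0.714 , -0.6943,  0.0654])}
side {'mtx': array([[507.5205,   0.    , 323.2281],
       [  0.    , 507.5205, 236.627 ],
       [  0.    ,   0.    ,   1.    ]]), 'k1': -0.018759107209230887, 'origin': array([-0.035, -0.71 ,  0.581]), 'rotation': array([-0.4715,  0.8059, -0.3094,  0.1804])}
```

View pics/top0.png

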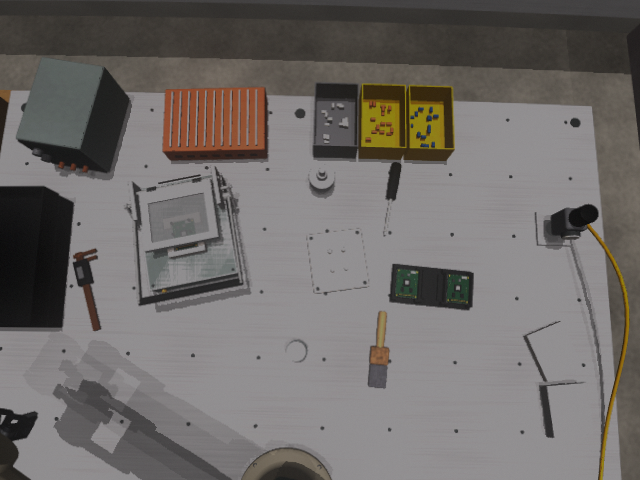

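View pics/side0.png

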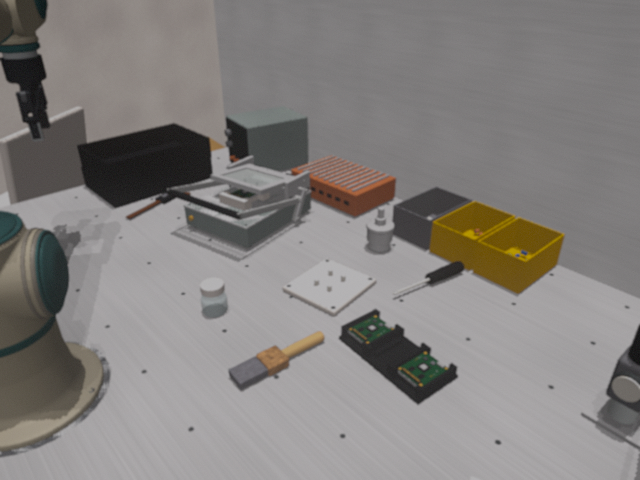

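```bash
python3 - <<'E'
import cv2
im=cv2.imread("pics/top0.png")
cv2.imwrite("pics/c1.png",cv2.resize(im[160:310,115:255],None,fx=4,fy=4,interpolation=cv2.INTER_CUBIC))
cv2.imwrite("pics/c2.png",cv2.resize(im[220:315,300:480],None,fx=4.4,fy=4.4,interpolation=cv2.INTER_CUBIC))
E
cat > h.py <<'E'
import numpy as np,cv2
from scipy.spatial.transform import Rotation as R
from scipy.optimize import least_squares
from bench import bot
np.set_printoptions(precision=4,suppress=True)
def q2r(q): return R.from_quat([q[1],q[2],q[3],q[0]])
def ray(c,px):
    K=c["mtx"]; d=(np.array(px,float)-K[:2,2])/[K[0,0],K[1,1]]
    s=d.copy()
    for _ in range(20): s=d/(1+c["k1"]*(s@s))
    return q2r(c["rotation"]).apply([s[0],s[1],1.])
def onz(c,px,z):
    v=ray(c,px); o=np.array(c["origin"]); return o+v*(z-o[2])/v[2]
def proj(c,P):
    p=q2r(c["rotation"]).inv().apply(np.atleast_2d(P)-c["origin"]); s=p[:,:2]/p[:,2:]
    s=s*(1+c["k1"]*(s**2).sum(1,keepdims=True)); K=c["mtx"]
    return s*[K[0,0],K[1,1]]+K[:2,2]
def fit(obs,x0):
    # obs: list of (cam, local xyz, pixel); returns x,y,yaw on table
    def f(p):
        r=R.from_euler('z',p[2])
        return np.concatenate([(proj(c,r.apply(l)+[p[0],p[1],0])[0]-u) for c,l,u in obs])
    s=least_squares(f,x0,x_scale=[.01,.01,.1]); return s.x,s.fun.reshape(-1,2)
E
```

```text
(no output)
```

View pics/c1.png

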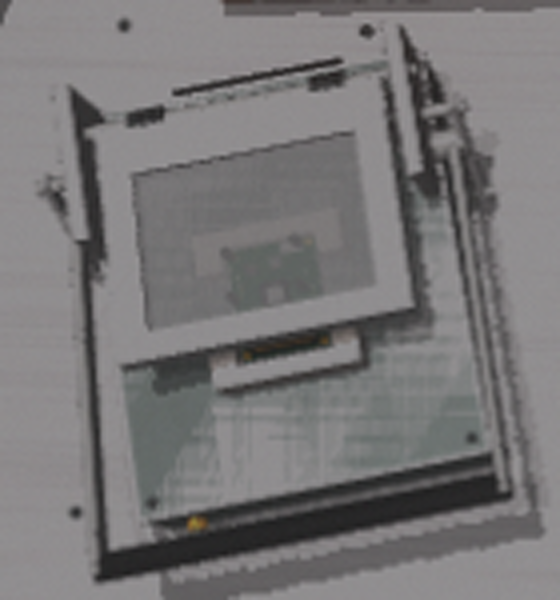

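View pics/c2.png

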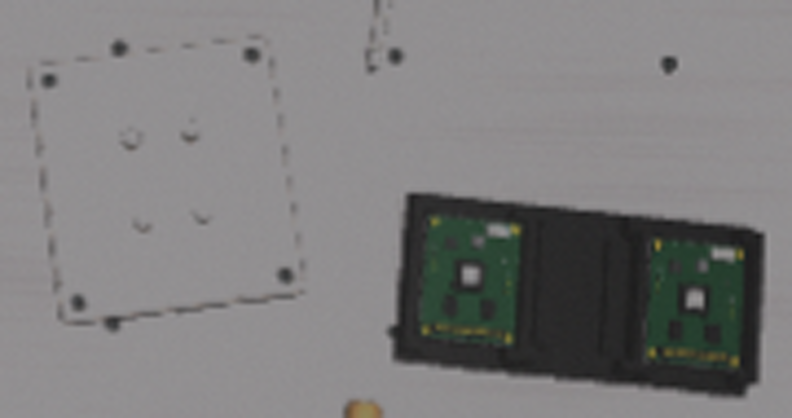

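```bash
cat > m1.py <<'E'
from h import *
T=bot.get_calibration("top")
a=lambda u,v:(np.array([u,v])+.5)/4-.5+[115,160]
b=lambda u,v:(np.array([u,v])+.5)/4.4-.5+[300,220]
fx=[(T,[-.146,0,.102],a(303,528)),(T,[-.045,.08,.10],a(122,366)),(T,[-.045,-.08,.10],a(414,305)),
    (T,[-.146,.111,.102],a(98,565)),(T,[-.146,-.111,.102],a(508,490))]
print("fixture",*fit(fx,[.45,.25,0]))
pl=[(T,[.07,.065,.012],b(30,65)),(T,[.07,-.065,.012],b(268,38)),(T,[-.07,-.065,.012],b(302,293)),(T,[-.07,.065,.012],b(62,325))]
print("plate",*fit(pl,[.4,-.1,0]))
tr=[(T,[.045,.093,.026],b(408,195)),(T,[.045,-.093,.026],b(763,230)),(T,[-.045,-.093,.026],b(745,395)),(T,[-.045,.093,.026],b(395,360))]
tr+=[(T,[0,.06,.021],b(472,278)),(T,[0,-.06,.021],b(695.5,302))]
print("tray",*fit(tr,[.35,-.3,0]))
E
python3 m1.py
```

```text
fixture [0.5835 0.2481 0.23  ] [[-0.6897 -1.02  ]
 [ 1.2071  1.0951]
 [ 1.0463  1.8027]
 [-1.0113  0.136 ]
 [-0.5068 -1.9159]]
plate [ 0.529  -0.1011  0.149 ] [[-0.2502  0.0597]
 [ 0.0592 -0.2406]
 [ 0.6268  0.3138]
 [-0.4359 -0.1551]]
tray [ 0.4729 -0.3185 -0.0794] [[ 0.5521 -1.3823]
 [-0.3462 -0.8413]
 [ 1.8353  0.6055]
 [ 0.4177 -0.0226]
 [-1.6537  0.7807]
 [-0.8225  0.8117]]
```

```bash
cat > go.py <<'E'
# usage: go.py x y z yawdeg(of jaw axis)  -> rotation needed first, then shift in the rotated tool axes (mm)
import sys; from h import *
x,y,z,yaw=map(float,sys.argv[1:5]); s=bot.get_state(); r=q2r(s["tcp_rot"])
best=None
for k in (0,180):
    t=np.radians(yaw+k); Y=np.array([np.cos(t),np.sin(t),0]); Z=np.array([0,0,-1.]); 
    G=R.from_matrix(np.c_[np.cross(Y,Z),Y,Z]); w=(r.inv()*G).as_rotvec()
    if best is None or np.linalg.norm(w)<np.linalg.norm(best[0]): best=(w,G)
w,G=best
print("rot deg",np.degrees(w).round(2),"then shift mm",(G.inv().apply(np.array([x,y,z])-s["tcp_pos"])*1e3).round(1),
 "| t %.2f tcp"%s["time_s"],s["tcp_pos"],"F",s["contact_force"].round(1),"open %.2f"%s["opening"],"q",s["joint_positions"].round(2))
E
python3 go.py .441 .215 .25 13.2
```

```text
rot deg [-0.08  0.03 52.29] then shift mm [-306.5  157.5  -19.5] | t 0.10 tcp [0.2176 0.4775 0.2305] F [-0.5 -0.4 -0.4] open 1.00 q [ 1.07  0.05  1.4   0.    1.69 -0.07]
```

```bash
python3 -m jog '[0,0,0,0,0,6.54,-1,0,0,0,0,0,6.54,-1,0,0,0,0,0,6.54,-1,0,0,0,0,0,6.54,-1,0,0,0,0,0,6.54,-1,0,0,0,0,0,6.54,-1,0,0,0,0,0,6.54,-1,0,0,0,0,0,6.54,-1]'; python3 go.py .441 .215 .25 13.2
```

```text
time_s: 0.77
tcp_pos: [0.2169, 0.476, 0.2262]
tcp_rot: [0.001, 0.637, 0.771, -0.005]
contact_force: [-0.1, 0.7, -1.0]
opening: 1.003
rot deg [-0.37  0.43 -2.31] then shift mm [-305.3  158.6  -23.8] | t 0.77 tcp [0.2169 0.476  0.2262] F [-0.1  0.7 -1. ] open 1.00 q [ 1.07  0.06  1.41 -0.    1.69  0.88]
```

```bash
python3 -m jog '[-28,14,-2.5,0,0,-2.3,-1,-28,14,-2.5,0,0,0,-1,-28,14,-2.5,0,0,0,-1,-28,14,-2.5,0,0,0,-1,-28,14,-2.5,0,0,0,-1,-28,14,-2.5,0,0,0,-1,-28,14,-2.5,0,0,0,-1,-28,14,-2.5,0,0,0,-1,-28,14,-2.5,0,0,0,-1,-28,14,-2.5,0,0,0,-1,0,0,0,0,0,0,-1]'; python3 go.py .441 .215 .25 13.2
python3 - <<'E'
from h import *
c=bot.get_calibration("wrist"); im=bot.get_image("wrist"); cv2.imwrite("pics/w1.png",im[:,:,::-1]); print(c)
r=R.from_euler('z',.23)
for n,l in dict(bar=[-.146,0,.102],barL=[-.146,.105,.102],barR=[-.146,-.105,.102],lidL=[-.045,.08,.1],lidR=[-.045,-.08,.1],encFL=[-.12,.1,.06],encFR=[-.12,-.1,.06]).items(): print(n,proj(c,r.apply(l)+[.5835,.2481,0])[0])
E
```

```text
time_s: 1.68
tcp_pos: [0.4194, 0.2214, 0.2476]
tcp_rot: [0.0, 0.623, 0.782, -0.01]
contact_force: [-0.0, -0.1, -0.0]
opening: 0.999
rot deg [-0.9   0.76 -0.29] then shift mm [-11.2  19.6  -2.4] | t 1.68 tcp [0.4194 0.2214 0.2476] F [-0.  -0.1 -0. ] open 1.00 q [ 0.41 -0.08  1.5  -0.01  1.74  0.19]
{'mtx': array([[413.0112,   0.    , 312.6296],
       [  0.    , 413.0112, 233.8715],
       [  0.    ,   0.    ,   1.    ]]), 'k1': -0.013900744904785474, 'origin': array([0.4029, 0.3037, 0.3903]), 'rotation': array([0.1679, 0.9794, 0.1117, 0.0116])}
bar [342.4735 226.1148]
barL [345.4141  73.061 ]
barR [340.0542 347.8059]
lidL [494.5419 112.3366]
lidR [466.5851 320.1167]
encFL [376.5778  82.0399]
encFR [366.5349 315.9649]
```

View pics/w1.png

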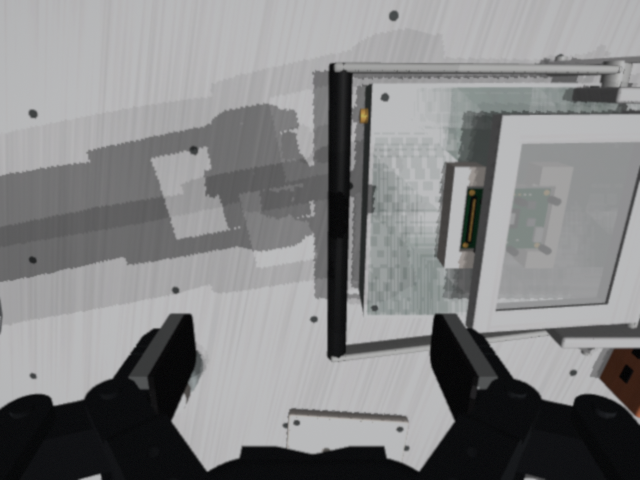

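```bash
cat >> m1.py <<'E'
C=dict(T); W={'mtx': np.array([[413.0112,0,312.6296],[0,413.0112,233.8715],[0,0,1]]),'k1':-0.0139,'origin':np.array([0.4029,0.3037,0.3903]),'rotation':np.array([0.1679,0.9794,0.1117,0.0116])}
w=[(W,[-.146,.111,.102],np.array([342,66.])),(W,[-.146,-.111,.102],np.array([337,357.])),(W,[-.045,.08,.1],np.array([500,113.])),(W,[-.045,-.08,.1],np.array([470,330.]))]
print("fixW",*fit(w,[.58,.25,.23])); print("fix both",*fit(w+fx,[.58,.25,.23]))
E
python3 m1.py
```

```text
fixture [0.5835 0.2481 0.23  ] [[-0.6897 -1.02  ]
 [ 1.2071  1.0951]
 [ 1.0463  1.8027]
 [-1.0113  0.136 ]
 [-0.5068 -1.9159]]
plate [ 0.529  -0.1011  0.149 ] [[-0.2502  0.0597]
 [ 0.0592 -0.2406]
 [ 0.6268  0.3138]
 [-0.4359 -0.1551]]
tray [ 0.4729 -0.3185 -0.0794] [[ 0.5521 -1.3823]
 [-0.3462 -0.8413]
 [ 1.8353  0.6055]
 [ 0.4177 -0.0226]
 [-1.6537  0.7807]
 [-0.8225  0.8117]]
fixW [0.5846 0.2457 0.2281] [[ 4.7401  1.1334]
 [ 3.3387 -0.545 ]
 [-4.9046  3.3162]
 [-3.257  -7.0657]]
fix both [0.5845 0.246  0.228 ] [[ 4.6046  0.5886]
 [ 3.2105 -0.8821]
 [-4.9831  2.8223]
 [-3.345  -7.4153]
 [ 0.2175 -1.4225]
 [ 2.1855  0.6133]
 [ 2.0374  1.469 ]
 [-0.1131 -0.3725]
 [ 0.4109 -2.2131]]
```

```bash
python3 go.py .439 .2145 .088 13.2; python3 -m jog '[-3.5,6,15,-0.4,0.4,-0.3,-1,-3.5,6,15,-0.4,0.4,0,-1,-3.5,6,15,0,0,0,-1,0,0,15,0,0,0,-1,0,0,15,0,0,0,-1,0,0,15,0,0,0,-1,0,0,15,0,0,0,-1,0,0,15,0,0,0,-1,0,0,15,0,0,0,-1,0,0,10,0,0,0,-1,0,0,0,0,0,0,-1]' 60; python3 go.py .439 .2145 .088 13.2
```

```text
rot deg [-0.95  0.7  -0.25] then shift mm [-12.9  18.3 159.3] | t 1.73 tcp [0.4182 0.2229 0.2473] F [-0.  -0.5 -1.2] open 1.00 q [ 0.42 -0.08  1.5  -0.01  1.74  0.19]
time_s: 2.65
tcp_pos: [0.4315, 0.2236, 0.0929]
tcp_rot: [-0.005, 0.618, 0.786, -0.001]
contact_force: [0.4, -0.0, 0.7]
opening: 0.997
rot deg [-0.43 -0.33  0.47] then shift mm [-10.6   5.2   4.9] | t 2.65 tcp [0.4315 0.2236 0.0929] F [ 0.4 -0.   0.7] open 1.00 q [0.4  0.04 1.69 0.01 1.41 0.16]
```

```bash
python3 -m jog '[-6,3,2.5,0,0,0,-1,-5,3,2.5,0,0,0,-1,0,0,0,0,0,0,-1,0,0,0,0,0,0,1,0,0,0,0,0,0,1,0,0,0,0,0,0,1,0,0,0,0,0,0,1,0,0,0,0,0,0,1,0,0,0,0,0,0,1,0,0,0,0,0,0,1]' 60; python3 go.py .439 .2145 .088 13.2
```

```text
time_s: 3.48
tcp_pos: [0.4377, 0.2137, 0.0916]
tcp_rot: [-0.007, 0.617, 0.787, -0.004]
contact_force: [14.4, 2.8, -6.0]
opening: 0.16
rot deg [-0.89 -0.33  0.54] then shift mm [0.5 1.4 3.6] | t 3.48 tcp [0.4377 0.2137 0.0916] F [14.4  2.8 -6. ] open 0.16 q [0.37 0.05 1.69 0.01 1.42 0.13]
```

```bash
cat > bail.py <<'E'
from h import *
s=bot.get_state(); p=s["tcp_pos"]; f=np.array([np.cos(.23),np.sin(.23),0]); l=np.array([-f[1],f[0],0])
d=p-np.array([.4377,.2137,.0916]); a=d@f*1e3-206; h=d[2]*1e3+42
phi=np.degrees(np.arctan2(h,-a)); r=q2r(s["tcp_rot"])
print("phi %.1f (open 95.7) R %.1f"%(phi,np.hypot(a,h)),"lateral mm %.1f"%(d@l*1e3),"F fix %.1f %.1f z %.1f"%(s["contact_force"]@f,s["contact_force"]@l,s["contact_force"][2]),"open %.2f t %.2f"%(s["opening"],s["time_s"]),"toolz",r.apply([0,0,1]).round(3),"q",s["joint_positions"].round(2))
ph=phi
print("next dy,dz per 8mm:",[(round(8*np.sin(np.radians(ph+2.2*(i+.5))),1),round(-8*np.cos(np.radians(ph+2.2*(i+.5))),1)) for i in range(12)])
E
python3 -m jog '[0,1.8,-8.2,0,0,0,1,0,2.2,-8.1,0,0,0,1,0,2.5,-8,0,0,0,1,0,2.8,-7.9,0,0,0,1,0,3.1,-7.8,0,0,0,1,0,3.4,-7.7,0,0,0,1]' 60; python3 bail.py
```

```text
time_s: 3.98
tcp_pos: [0.4523, 0.2171, 0.1386]
tcp_rot: [-0.009, 0.618, 0.786, -0.007]
contact_force: [-3.3, -1.2, 2.0]
opening: 0.159
phi 25.0 (open 95.7) R 210.7 lateral mm 0.0 F fix -3.5 -0.4 z 2.0 open 0.16 t 3.98 toolz [-0.024 -0.    -1.   ] q [0.37 0.05 1.59 0.01 1.52 0.13]
next dy,dz per 8mm: [(np.float64(3.5), np.float64(-7.2)), (np.float64(3.8), np.float64(-7.0)), (np.float64(4.1), np.float64(-6.9)), (np.float64(4.3), np.float64(-6.7)), (np.float64(4.6), np.float64(-6.6)), (np.float64(4.8), np.float64(-6.4)), (np.float64(5.1), np.float64(-6.2)), (np.float64(5.3), np.float64(-6.0)), (np.float64(5.5), np.float64(-5.8)), (np.float64(5.7), np.float64(-5.6)), (np.float64(6.0), np.float64(-5.3)), (np.float64(6.2), np.float64(-5.1))]
```

```bash
python3 -m jog '[0,3.5,-7.2,0,0,0,1,0,3.8,-7,0,0,0,1,0,4.1,-6.9,0,0,0,1,0,4.3,-6.7,0,0,0,1,0,4.6,-6.6,0,0,0,1,0,4.8,-6.4,0,0,0,1,0,5.1,-6.2,0,0,0,1,0,5.3,-6,0,0,0,1,0,5.5,-5.8,0,0,0,1]'; python3 bail.py
```

```text
time_s: 4.73
tcp_pos: [0.5033, 0.2291, 0.2098]
tcp_rot: [-0.003, 0.618, 0.786, 0.001]
contact_force: [6.2, 2.5, -2.1]
opening: 0.161
phi 49.1 (open 95.7) R 211.8 lateral mm 0.1 F fix 6.6 1.0 z -2.1 open 0.16 t 4.73 toolz [-0.003  0.006 -1.   ] q [0.36 0.14 1.35 0.01 1.65 0.12]
next dy,dz per 8mm: [(np.float64(6.1), np.float64(-5.1)), (np.float64(6.3), np.float64(-4.9)), (np.float64(6.5), np.float64(-4.6)), (np.float64(6.7), np.float64(-4.4)), (np.float64(6.9), np.float64(-4.1)), (np.float64(7.0), np.float64(-3.8)), (np.float64(7.2), np.float64(-3.6)), (np.float64(7.3), np.float64(-3.3)), (np.float64(7.4), np.float64(-3.0)), (np.float64(7.5), np.float64(-2.7)), (np.float64(7.6), np.float64(-2.4)), (np.float64(7.7), np.float64(-2.1))]
```

```bash
python3 -m jog '[0,6.1,-5.1,0,0,0,1,0,6.3,-4.9,0,0,0,1,0,6.5,-4.6,0,0,0,1,0,6.7,-4.4,0,0,0,1,0,6.9,-4.1,0,0,0,1,0,7,-3.8,0,0,0,1,0,7.2,-3.6,0,0,0,1,0,7.3,-3.3,0,0,0,1,0,7.4,-3,0,0,0,1]'; python3 bail.py
```

```text
time_s: 5.48
tcp_pos: [0.5817, 0.2476, 0.2547]
tcp_rot: [0.009, 0.619, 0.785, 0.019]
contact_force: [5.9, 1.7, -5.2]
opening: 0.161
phi 74.2 (open 95.7) R 213.2 lateral mm 0.2 F fix 6.1 0.4 z -5.2 open 0.16 t 5.48 toolz [ 0.037  0.019 -0.999] q [0.34 0.32 1.05 0.01 1.73 0.11]
next dy,dz per 8mm: [(np.float64(7.7), np.float64(-2.0)), (np.float64(7.8), np.float64(-1.7)), (np.float64(7.9), np.float64(-1.4)), (np.float64(7.9), np.float64(-1.1)), (np.float64(8.0), np.float64(-0.8)), (np.float64(8.0), np.float64(-0.5)), (np.float64(8.0), np.float64(-0.2)), (np.float64(8.0), np.float64(0.1)), (np.float64(8.0), np.float64(0.4)), (np.float64(8.0), np.float64(0.7)), (np.float64(7.9), np.float64(1.0)), (np.float64(7.9), np.float64(1.3))]
```

```bash
python3 -m jog '[0,7.7,-1.7,0,0,0,1,0,7.8,-1.3,0,0,0,1,0,7.9,-1,0,0,0,1,0,7.9,-0.7,0,0,0,1,0,7.5,-0.3,0,0,0,1,0,6,0,0,0,0,1,0,5,0.2,0,0,0,1,0,4,0.3,0,0,0,1]'; python3 bail.py
```

```text
time_s: 6.15
tcp_pos: [0.6477, 0.2631, 0.2656]
tcp_rot: [0.016, 0.619, 0.785, 0.031]
contact_force: [4.0, 1.5, -3.7]
opening: 0.155
phi 92.6 (open 95.7) R 216.2 lateral mm 0.3 F fix 4.3 0.6 z -3.7 open 0.15 t 6.15 toolz [ 0.064  0.028 -0.998] q [0.33 0.51 0.79 0.01 1.77 0.1 ]
next dy,dz per 8mm: [(np.float64(8.0), np.float64(0.5)), (np.float64(8.0), np.float64(0.8)), (np.float64(7.9), np.float64(1.1)), (np.float64(7.9), np.float64(1.4)), (np.float64(7.8), np.float64(1.7)), (np.float64(7.7), np.float64(2.0)), (np.float64(7.7), np.float64(2.3)), (np.float64(7.6), np.float64(2.6)), (np.float64(7.5), np.float64(2.9)), (np.float64(7.3), np.float64(3.2)), (np.float64(7.2), np.float64(3.5)), (np.float64(7.1), np.float64(3.7))]
```

```bash
python3 -m jog '[0,4,1.2,0,0,0,1,0,4,1.5,0,0,0,1,0,4,1.5,0,0,0,1,0,3,1,0,0,0,1,0,2,0,0,0,0,1]'; python3 bail.py
```

```text
time_s: 6.57
tcp_pos: [0.6589, 0.2658, 0.2644]
tcp_rot: [0.01, 0.618, 0.785, 0.022]
contact_force: [-8.5, -2.5, -1.6]
opening: 0.158
phi 95.6 (open 95.7) R 215.9 lateral mm 0.3 F fix -8.8 -0.5 z -1.6 open 0.16 t 6.57 toolz [ 0.043  0.021 -0.999] q [0.33 0.57 0.71 0.01 1.81 0.09]
next dy,dz per 8mm: [(np.float64(7.9), np.float64(0.9)), (np.float64(7.9), np.float64(1.2)), (np.float64(7.8), np.float64(1.5)), (np.float64(7.8), np.float64(1.8)), (np.float64(7.7), np.float64(2.1)), (np.float64(7.6), np.float64(2.4)), (np.float64(7.5), np.float64(2.7)), (np.float64(7.4), np.float64(3.0)), (np.float64(7.3), np.float64(3.3)), (np.float64(7.2), np.float64(3.6)), (np.float64(7.0), np.float64(3.8)), (np.float64(6.9), np.float64(4.1))]
```

```bash
python3 -m jog '[0,0,0,0,0,0,1,0,0,0,0,0,0,1,0,0,0,0,0,0,-1,0,0,0,0,0,0,-1,0,0,0,0,0,0,-1,0,0,-8,0,0,0,-1,0,0,-20,0,0,0,-1,0,0,-20,0,0,0,-1,0,-10,-20,0,0,0,-1,0,-25,-10,0,0,0,-1,0,-30,0,0,0,0,-1]' 
python3 go.py .568 .2435 .25 103.2
python3 - <<'E'
from h import *
im=bot.get_image("side"); cv2.imwrite("pics/s1.png",cv2.resize(im[80:280,150:430],None,fx=2.5,fy=2.5)[:,:,::-1])
E
```

```text
time_s: 7.48
tcp_pos: [0.5937, 0.2483, 0.3399]
tcp_rot: [0.009, 0.619, 0.785, 0.019]
contact_force: [0.5, 0.8, 0.8]
opening: 1.005
rot deg [  2.26   1.43 -89.68] then shift mm [26.1  1.2 89.9] | t 7.48 tcp [0.5937 0.2483 0.3399] F [0.5 0.8 0.8] open 1.01 q [0.34 0.38 0.81 0.01 1.91 0.1 ]
```

View pics/s1.png

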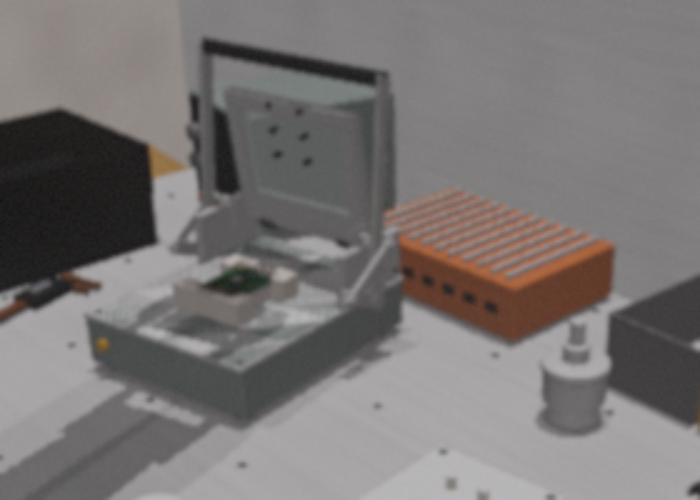

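```bash
python3 -m jog '[0,-5,0,2.2,1.4,-6.8,-1,0,-5,0,0,0,-6.8,-1,0,-5,0,0,0,-6.8,-1,0,-5,0,0,0,-6.8,-1,0,0,0,0,0,-6.8,-1,0,0,0,0,0,-6.8,-1,0,0,0,0,0,-6.8,-1,0,0,0,0,0,-6.8,-1,0,0,0,0,0,-6.8,-1,0,0,0,0,0,-6.8,-1,0,0,0,0,0,-6.8,-1,0,0,0,0,0,-6.8,-1]' >/dev/null; python3 -m jog '[0,0,20,0,0,-3,-1,0,0,20,0,0,0,-1,0,0,20,0,0,0,-1,0,0,10,0,0,0,-1,0,0,0,0,0,0,-1]'
python3 go.py .568 .2435 .25 103.2
python3 - <<'E'
from h import *
c=bot.get_calibration("wrist"); im=bot.get_image("wrist"); cv2.imwrite("pics/w2.png",im[:,:,::-1]); print(c)
r=R.from_euler('z',.23)
for l in ([-.015,0,.079],[.017,.025,.079],[.017,-.025,.079],[-.047,-.025,.079],[-.047,.025,.079]): print(l,proj(c,r.apply(l)+[.5825,.247,0])[0])
E
```

```text
time_s: 8.95
tcp_pos: [0.5656, 0.2403, 0.284]
tcp_rot: [0.005, -0.109, 0.994, 0.017]
contact_force: [0.5, 0.3, -0.0]
opening: 1.001
rot deg [ 1.88  0.82 -0.71] then shift mm [-3.1  2.6 34. ] | t 8.95 tcp [0.5656 0.2403 0.284 ] F [ 0.5  0.3 -0. ] open 1.00 q [ 0.33  0.29  1.03  0.03  1.8  -1.45]
{'mtx': array([[413.0112,   0.    , 312.6296],
       [  0.    , 413.0112, 233.8715],
       [  0.    ,   0.    ,   1.    ]]), 'k1': -0.013900744904785474, 'origin': array([0.4847, 0.2175, 0.4266]), 'rotation': array([0.0932, 0.6191, 0.7667, 0.1418])}
[-0.015, 0, 0.079] [308.1201 194.6971]
[0.017, 0.025, 0.079] [336.7271 229.1186]
[0.017, -0.025, 0.079] [280.5492 230.3611]
[-0.047, -0.025, 0.079] [277.653  158.0497]
[-0.047, 0.025, 0.079] [337.2694 157.0077]
```

View pics/w2.png

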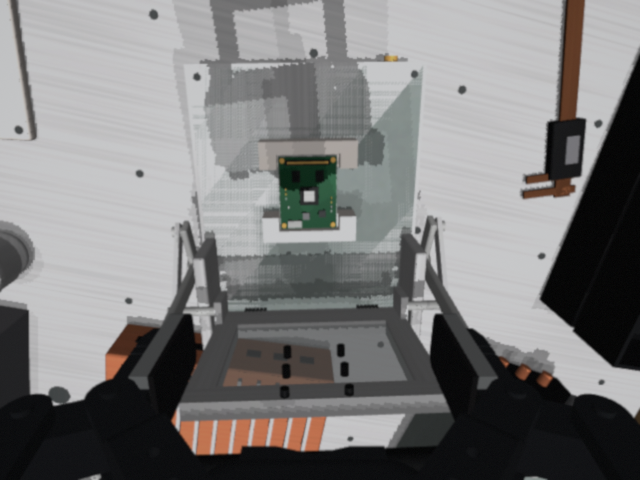

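```bash
python3 -m jog '[-1,1,20,1,0.4,-0.4,-1,-1,1,20,0.9,0.4,-0.3,-1,-1,0.5,20,0,0,0,-1,0,0,20,0,0,0,-1,0,0,20,0,0,0,-1,0,0,20,0,0,0,-1,0,0,20,0,0,0,-1,0,0,20,0,0,0,-1,0,0,15,0,0,0,-1,0,0,8,0,0,0,-1,0,0,0,0,0,0,-1]'
python3 go.py .568 .2435 .057 103.2
```

```text
time_s: 9.92
tcp_pos: [0.5789, 0.2477, 0.117]
tcp_rot: [0.015, -0.114, 0.993, 0.003]
contact_force: [0.6, 0.0, 0.2]
opening: 0.999
rot deg [ 0.09  1.78 -0.08] then shift mm [11.6 -1.6 60. ] | t 9.92 tcp [0.5789 0.2477 0.117 ] F [0.6 0.  0.2] open 1.00 q [ 0.35  0.38  1.25 -0.    1.48 -1.45]
```

```bash
python3 -m jog '[5,-0.8,6,0,0.9,0,-1,5,-0.8,8,0,0.9,0,-1,2,0,12,0,0,0,-1,1,0,10,0,0,0,-1,1,0,8,0,0,0,-1,0,0,0,0,0,0,-1]'
python3 go.py .568 .2435 .057 103.2
```

```text
time_s: 10.42
tcp_pos: [0.5673, 0.2435, 0.0745]
tcp_rot: [0.002, -0.114, 0.993, 0.002]
contact_force: [0.4, -0.3, -1.0]
opening: 0.995
rot deg [ 0.15  0.26 -0.09] then shift mm [-0.7 -0.2 17.5] | t 10.42 tcp [0.5673 0.2435 0.0745] F [ 0.4 -0.3 -1. ] open 1.00 q [ 0.34  0.4   1.31  0.    1.42 -1.46]
```

```bash
python3 -m jog '[0,0,6,0,0.2,0,-1,0,0,6,0,0,0,-1,0,0,4,0,0,0,-1,0,0,2,0,0,0,-1,0,0,0,0,0,0,-1]'
python3 go.py .568 .2435 .057 103.2
```

```text
time_s: 10.83
tcp_pos: [0.5673, 0.2436, 0.0544]
tcp_rot: [0.0, -0.114, 0.993, 0.001]
contact_force: [-0.6, 0.3, 0.2]
opening: 1.0
rot deg [ 0.15  0.02 -0.09] then shift mm [-0.7 -0.3 -2.6] | t 10.83 tcp [0.5673 0.2436 0.0544] F [-0.6  0.3  0.2] open 1.00 q [ 0.34  0.43  1.32  0.    1.39 -1.46]
```

```bash
python3 -m jog '[0,0,-2.5,0,0,0,-1,0,0,0,0,0,0,1,0,0,0,0,0,0,1,0,0,0,0,0,0,1,0,0,0,0,0,0,1,0,0,0,0,0,0,1,0,0,0,0,0,0,1]' 40
python3 go.py .568 .2435 .057 103.2
```

```text
time_s: 11.42
tcp_pos: [0.5682, 0.244, 0.0589]
tcp_rot: [0.002, -0.114, 0.993, 0.002]
contact_force: [-0.6, 0.1, -2.1]
opening: 0.573
rot deg [ 0.17  0.2  -0.09] then shift mm [ 0.3 -0.4  1.9] | t 11.42 tcp [0.5682 0.244  0.0589] F [-0.6  0.1 -2.1] open 0.57 q [ 0.34  0.42  1.32  0.    1.4  -1.46]
```

```bash
python3 -m jog '[0,0,-5,0,0,0,1,0,0,-8,0,0,0,1,0,0,-12,0,0,0,1,0,0,-15,0,0,0,1,0,0,-15,0,0,0,1,0,0,-15,0,0,0,1,0,0,-15,0,0,0,1,0,0,-15,0,0,0,1,0,0,-15,0,0,0,1,0,0,-10,0,0,0,1,0,0,0,0,0,0,1]'
python3 go.py .529 -.101 .15 98.5
```

```text
time_s: 12.33
tcp_pos: [0.5677, 0.2434, 0.1995]
tcp_rot: [0.004, -0.114, 0.993, 0.002]
contact_force: [0.8, 0.0, -0.3]
opening: 0.573
rot deg [0.22 0.45 4.61] then shift mm [  89.1 -334.9   49.5] | t 12.33 tcp [0.5677 0.2434 0.1995] F [ 0.8  0.  -0.3] open 0.57 q [ 0.34  0.32  1.16  0.    1.65 -1.46]
```

```bash
python3 -m jog '[4,-14,0,0,0.4,2.3,1,8,-28,0,0,0,2.3,1,8,-28,0,0,0,0,1,8,-28,0,0,0,0,1,8,-28,0,0,0,0,1,8,-28,0,0,0,0,1,8,-28,0,0,0,0,1,8,-28,0,0,0,0,1,8,-28,3,0,0,0,1,8,-28,5,0,0,0,1,5,-18,5,0,0,0,1,0,0,0,0,0,0,1]'
python3 go.py .529 -.101 .15 98.5
```

```text
time_s: 13.33
tcp_pos: [0.5203, -0.0685, 0.177]
tcp_rot: [-0.007, -0.064, 0.998, 0.001]
contact_force: [0.3, 0.4, -1.2]
opening: 0.574
rot deg [ 0.23 -0.83 -1.2 ] then shift mm [ -3.8 -33.4  27. ] | t 13.33 tcp [ 0.5203 -0.0685  0.177 ] F [ 0.3  0.4 -1.2] open 0.57 q [-0.2   0.09  1.47 -0.    1.6  -1.9 ]
```

Run:
```python
from h import *
c=bot.get_calibration("wrist"); im=bot.get_image("wrist"); cv2.imwrite("pics/w3.png",im[:,:,::-1]); print(c)
r=R.from_euler('z',.149)
for l in ([.07,.065,.012],[.07,-.065,.012],[-.07,-.065,.012],[-.07,.065,.012],[.022,.016,.024],[.022,-.016,.024],[-.022,-.016,.024],[-.022,.016,.024]): print(l,proj(c,r.apply(l)+[.529,-.1011,0])[0])
```

```text
{'mtx': array([[413.0112,   0.    , 312.6296],
       [  0.    , 413.0112, 233.8715],
       [  0.    ,   0.    ,   1.    ]]), 'k1': -0.013900744904785474, 'origin': array([ 0.4412, -0.0792,  0.322 ]), 'rotation': array([0.1009, 0.6531, 0.7413, 0.1174])}
[0.07, 0.065, 0.012] [351.9405 295.1295]
[0.07, -0.065, 0.012] [195.3322 298.475 ]
[-0.07, -0.065, 0.012] [174.4536 124.4114]
[-0.07, 0.065, 0.012] [353.2549 120.1242]
[0.022, 0.016, 0.024] [289.8468 246.706 ]
[0.022, -0.016, 0.024] [248.0867 247.6276]
[-0.022, -0.016, 0.024] [243.901 191.129]
[-0.022, 0.016, 0.024] [287.5074 190.1293]
```

View pics/w3.png

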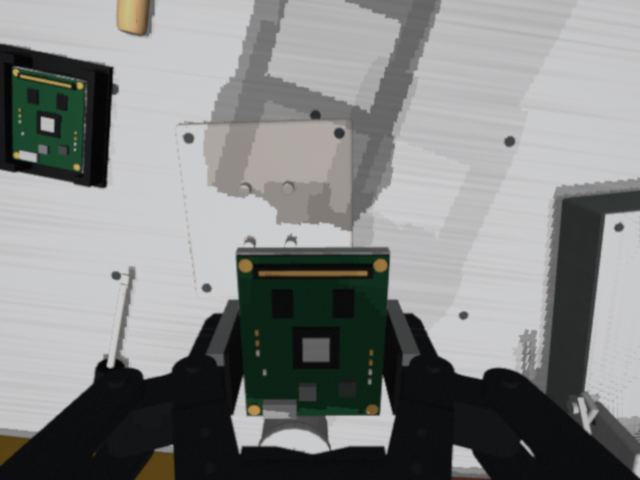

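```bash
python3 -m jog '[-1,-11,10,0,-0.8,-1.2,1,-1,-11,10,0,0,0,1,-1,-11,10,0,0,0,1,0,0,15,0,0,0,1,0,0,15,0,0,0,1,0,0,15,0,0,0,1,0,0,15,0,0,0,1,0,0,10,0,0,0,1,0,0,4,0,0,0,1,0,0,0,0,0,0,1]'
python3 go.py .527 -.101 .037 98.5
```

```text
time_s: 14.22
tcp_pos: [0.5283, -0.0986, 0.0638]
tcp_rot: [-0.003, -0.072, 0.997, 0.004]
contact_force: [0.0, 0.1, -0.1]
opening: 0.571
rot deg [ 0.48 -0.29 -0.2 ] then shift mm [ 1.7 -2.2 26.8] | t 14.22 tcp [ 0.5283 -0.0986  0.0638] F [ 0.   0.1 -0.1] open 0.57 q [-0.26  0.21  1.57  0.01  1.37 -1.97]
```

```bash
python3 -m jog '[1,-1,8,0.4,-0.3,-0.2,1,1,-1,8,0,0,0,1,0,0,5,0,0,0,1,0,0,2,0,0,0,1,0,0,0,0,0,0,1]'
python3 go.py .527 -.101 .037 98.5
```

```text
time_s: 14.63
tcp_pos: [0.5277, -0.1011, 0.0404]
tcp_rot: [0.002, -0.074, 0.997, -0.0]
contact_force: [-0.3, 0.5, -1.0]
opening: 0.574
rot deg [-0.03  0.2   0.03] then shift mm [0.7 0.2 3.4] | t 14.63 tcp [ 0.5277 -0.1011  0.0404] F [-0.3  0.5 -1. ] open 0.57 q [-0.26  0.24  1.59  0.    1.31 -1.98]
```

```bash
for i in 1 2 3; do python3 -m jog '[0,0,1.5,0,0,0,1,0,0,0,0,0,0,1]' | egrep "tcp_pos|force"; done
```

```text
tcp_pos: [0.528, -0.1012, 0.0392]
contact_force: [0.1, -0.5, -1.0]
tcp_pos: [0.5285, -0.1013, 0.0382]
contact_force: [-0.1, 0.1, -0.5]
tcp_pos: [0.5288, -0.1014, 0.0371]
contact_force: [-0.4, -0.3, -1.3]
```

```bash
for i in 1 2 3; do python3 -m jog '[0,0,1,0,0,0,1,0,0,0,0,0,0,1]' | egrep "tcp_pos|force"; done
```

```text
tcp_pos: [0.5289, -0.1014, 0.0361]
contact_force: [-1.0, -0.0, -0.6]
tcp_pos: [0.5289, -0.1014, 0.035]
contact_force: [-0.4, -0.8, -1.2]
tcp_pos: [0.5289, -0.1014, 0.0339]
contact_force: [-0.3, 0.3, -1.0]
```

```bash
for i in 1 2 3 4; do python3 -m jog '[0,0,1.2,0,0,0,1,0,0,0,0,0,0,1]' | egrep "tcp_pos|force"; done
```

```text
tcp_pos: [0.5289, -0.1014, 0.0326]
contact_force: [-0.3, 0.6, -1.7]
tcp_pos: [0.5289, -0.1014, 0.0313]
contact_force: [-0.6, -0.6, -0.8]
tcp_pos: [0.5289, -0.1014, 0.0299]
contact_force: [-0.0, -0.0, -1.2]
tcp_pos: [0.5289, -0.1014, 0.0286]
contact_force: [0.3, -0.2, -1.0]
```

Run:
```python
from h import *
im=bot.get_image("side"); cv2.imwrite("pics/s2.png",cv2.resize(im[180:320,240:420],None,fx=4.2,fy=4.2,interpolation=cv2.INTER_CUBIC)[:,:,::-1])
```

```text
(no output)
```

View pics/s2.png

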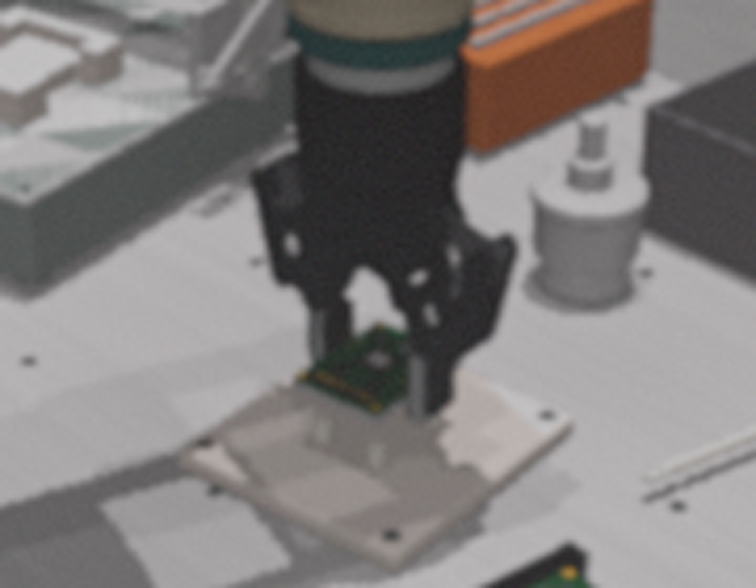

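```bash
for i in 1 2 3 4 5 6; do python3 -m jog '[0,0,1.3,0,0,0,1,0,0,0,0,0,0,1]' | egrep "tcp_pos|force"; done
```

```text
tcp_pos: [0.5291, -0.1014, 0.0274]
contact_force: [0.6, 0.1, -0.6]
tcp_pos: [0.5291, -0.1014, 0.0259]
contact_force: [-0.3, 0.3, 0.1]
tcp_pos: [0.5291, -0.1015, 0.0245]
contact_force: [-0.1, 0.1, -0.6]
tcp_pos: [0.5291, -0.1014, 0.0231]
contact_force: [0.1, -0.5, -1.0]
tcp_pos: [0.5291, -0.1014, 0.0216]
contact_force: [0.1, 0.1, -1.1]
tcp_pos: [0.5291, -0.1014, 0.0201]
contact_force: [-0.1, 0.1, -1.3]
```

```bash
python3 -m jog '[0,0,2.5,0,0,0,1,0,0,2.5,0,0,0,1,0,0,0,0,0,0,1]' | egrep "tcp_pos|force"; for i in 1 2 3 4; do python3 -m jog '[0,0,1,0,0,0,1,0,0,0,0,0,0,1]' | egrep "tcp_pos|force"; done
```

```text
tcp_pos: [0.5292, -0.1014, 0.0147]
contact_force: [-0.3, 0.3, -0.0]
tcp_pos: [0.5291, -0.1014, 0.0133]
contact_force: [-0.7, 0.6, -1.2]
tcp_pos: [0.5291, -0.1014, 0.0122]
contact_force: [0.3, -0.4, -1.8]
tcp_pos: [0.5291, -0.1014, 0.0111]
contact_force: [-0.2, -0.9, -1.1]
tcp_pos: [0.5295, -0.1015, 0.0106]
contact_force: [-0.8, 0.6, -0.5]
```

```bash
for i in 1 2; do python3 -m jog '[0,0,1,0,0,0,1,0,0,0,0,0,0,1]' | egrep "tcp_pos|force"; done
```

```text
tcp_pos: [0.5298, -0.1016, 0.0107]
contact_force: [0.0, -1.0, -1.2]
tcp_pos: [0.5301, -0.1016, 0.0106]
contact_force: [-1.3, -0.4, -0.1]
```

```bash
python3 -m jog '[0,0,0,0,0,0,-1,0,0,0,0,0,0,-1,0,0,0,0,0,0,-1,0,0,0,0,0,0,-1,0,0,0,0,0,0,-1,0,0,-10,0,0,0,-1,0,0,-15,0,0,0,-1,0,0,-20,0,0,0,-1,0,0,-25,0,0,0,-1,0,0,-25,0,0,0,-1,0,0,-20,0,0,0,-1,0,0,0,0,0,0,-1]'
python3 go.py .529 -.101 .13 8.5
python3 - <<'E'
from h import *
c=bot.get_calibration("wrist"); im=bot.get_image("wrist"); cv2.imwrite("pics/w4.png",im[:,:,::-1]); print(c)
r=R.from_euler('z',.149)
for l in ([.07,-.065,.012],[-.07,-.065,.012],[-.07,.065,.012]): print(l,proj(c,r.apply(l)+[.529,-.1011,0])[0])
for l in ([0,0,.031],[.032,.025,.031],[.032,-.025,.031],[-.032,-.025,.031],[-.032,.025,.031]): print(l,proj(c,r.apply(l)+[.529,-.1014,0])[0])
E
```

```text
time_s: 19.6
tcp_pos: [0.5278, -0.1012, 0.132]
tcp_rot: [0.003, -0.074, 0.997, -0.001]
contact_force: [0.4, -0.1, 0.8]
opening: 1.001
rot deg [ -0.33   0.2  -89.98] then shift mm [-0.  -1.2  2. ] | t 19.60 tcp [ 0.5278 -0.1012  0.132 ] F [ 0.4 -0.1  0.8] open 1.00 q [-0.26  0.14  1.51  0.    1.49 -1.98]
{'mtx': array([[413.0112,   0.    , 312.6296],
       [  0.    , 413.0112, 233.8715],
       [  0.    ,   0.    ,   1.    ]]), 'k1': -0.013900744904785474, 'origin': array([ 0.446 , -0.1133,  0.2754]), 'rotation': array([0.1082, 0.6437, 0.7473, 0.1243])}
[0.07, -0.065, 0.012] [223.3693 316.5205]
[-0.07, -0.065, 0.012] [207.2962 116.1691]
[-0.07, 0.065, 0.012] [418.5925 116.0466]
[0, 0, 0.031] [312.445  233.6771]
[0.032, 0.025, 0.031] [350.8967 280.1782]
[0.032, -0.025, 0.031] [274.0837 280.1713]
[-0.032, -0.025, 0.031] [270.7831 183.2936]
[-0.032, 0.025, 0.031] [354.0369 183.2677]
```

View pics/w4.png

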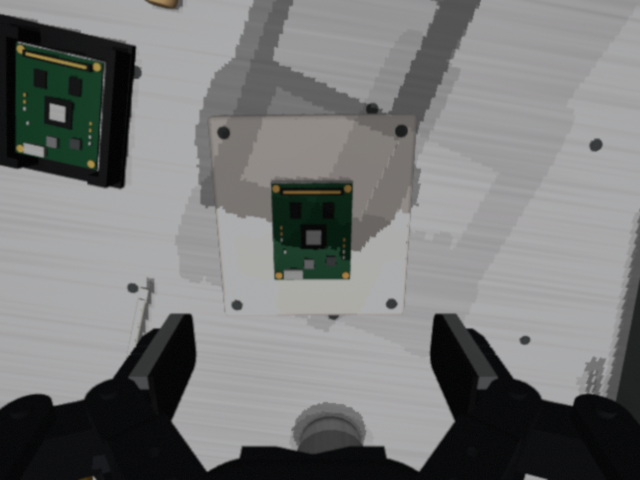

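```bash
python3 -m jog '[0,0,0,0,0,6.8,-1,0,0,0,0,0,6.8,-1,0,0,0,0,0,6.8,-1,0,0,0,0,0,6.8,-1,0,0,0,0,0,6.8,-1,0,0,0,0,0,6.8,-1,0,0,0,0,0,6.8,-1,0,0,0,0,0,6.8,-1,0,0,0,0,0,6.8,-1,0,0,0,0,0,6.8,-1,0,0,0,0,0,6.8,-1,0,0,0,0,0,6.8,-1]' >/dev/null; python3 -m jog '[0,0,0,0,0,4.5,-1,0,0,0,0,0,0,-1]'; python3 go.py .5275 -.1012 .012 8.5
```

```text
time_s: 20.82
tcp_pos: [0.5191, -0.0989, 0.1136]
tcp_rot: [-0.01, 0.655, 0.755, -0.004]
contact_force: [0.7, -0.2, -1.1]
opening: 1.003
rot deg [-1.13 -0.54 -0.4 ] then shift mm [ -3.5   8.  101.6] | t 20.82 tcp [ 0.5191 -0.0989  0.1136] F [ 0.7 -0.2 -1.1] open 1.00 q [-0.26  0.15  1.54  0.    1.48 -0.4 ]
```

```bash
python3 -m jog '[-1,3,12,-0.6,-0.3,-0.4,-1,-1,3,12,-0.5,-0.3,0,-1,-1,2,15,0,0,0,-1,0,0,15,0,0,0,-1,0,0,8,0,0,0,-1,0,0,0,0,0,0,-1]' ; python3 go.py .5275 -.1012 .012 8.5
```

```text
time_s: 21.32
tcp_pos: [0.525, -0.1001, 0.0448]
tcp_rot: [-0.002, 0.647, 0.763, -0.002]
contact_force: [1.0, 0.1, 0.4]
opening: 0.999
rot deg [-0.28 -0.05  0.91] then shift mm [-1.5  2.3 32.8] | t 21.32 tcp [ 0.525  -0.1001  0.0448] F [1.  0.1 0.4] open 1.00 q [-0.26  0.23  1.59 -0.    1.33 -0.42]
```

```bash
python3 -m jog '[-1,1,4,0,0,0.9,-1,-0.5,1.5,8,0,0,0,-1,0,0,8,0,0,0,-1,0,0,5,0,0,0,-1,0,0,3,0,0,0,-1,0,0,0,0,0,0,-1]' ; python3 go.py .5275 -.1012 .012 8.5
```

```text
time_s: 21.82
tcp_pos: [0.5283, -0.1015, 0.0152]
tcp_rot: [-0.001, 0.652, 0.758, -0.001]
contact_force: [-0.0, -0.2, 0.4]
opening: 0.997
rot deg [-0.22 -0.02  0.09] then shift mm [ 0.4 -0.8  3.2] | t 21.82 tcp [ 0.5283 -0.1015  0.0152] F [-0.  -0.2  0.4] open 1.00 q [-0.26  0.28  1.6  -0.    1.27 -0.41]
```

```bash
python3 -m jog '[0,-0.8,3,0,0,0,-1,0,0,0,0,0,0,-1,0,0,0,0,0,0,1,0,0,0,0,0,0,1,0,0,0,0,0,0,1,0,0,0,0,0,0,1,0,0,0,0,0,0,1]' 40; python3 go.py .5275 -.1012 .012 8.5
```

```text
time_s: 22.4
tcp_pos: [0.5283, -0.1018, 0.0134]
tcp_rot: [-0.0, 0.652, 0.758, -0.001]
contact_force: [0.5, 0.2, -0.7]
opening: 0.736
rot deg [-0.08  0.04  0.11] then shift mm [ 0.7 -0.7  1.4] | t 22.40 tcp [ 0.5283 -0.1018  0.0134] F [ 0.5  0.2 -0.7] open 0.74 q [-0.26  0.28  1.6  -0.    1.26 -0.41]
```

```bash
python3 -m jog '[0,0,-5,0,0,0,1,0,0,-10,0,0,0,1,0,0,-15,0,0,0,1,0,0,-20,0,0,0,1,0,0,-20,0,0,0,1,0,0,-20,0,0,0,1,0,0,-20,0,0,0,1,0,0,-15,0,0,0,1,0,0,-10,0,0,0,1,0,0,0,0,0,0,1]'; python3 go.py .473 -.26 .14 -4.55
```

```text
time_s: 23.23
tcp_pos: [0.5276, -0.1014, 0.1603]
tcp_rot: [-0.0, 0.652, 0.758, -0.001]
contact_force: [-0.6, -1.2, -1.1]
opening: 0.735
rot deg [-0.06  0.05 13.16] then shift mm [-162.5  -41.8   20.3] | t 23.23 tcp [ 0.5276 -0.1014  0.1603] F [-0.6 -1.2 -1.1] open 0.73 q [-0.26  0.12  1.47 -0.    1.55 -0.41]
```

```bash
python3 -m jog '[0,0,0,0,0,4.3,1,0,0,0,0,0,4.3,1,-8,-3,0,0,0,4.3,1,-18,-5,2,0,0,0,1,-18,-5,2,0,0,0,1,-18,-5,2,0,0,0,1,-18,-5,2,0,0,0,1,-18,-5,2,0,0,0,1,-18,-5,2,0,0,0,1,-18,-5,2,0,0,0,1,-18,-5,0,0,0,0,1,0,0,0,0,0,0,1]'; python3 go.py .473 -.3185 .1 -4.55
python3 - <<'E'
from h import *
c=bot.get_calibration("wrist"); im=bot.get_image("wrist"); cv2.imwrite("pics/w5.png",im[:,:,::-1]); print(c)
r=R.from_euler('z',-.0794)
for l in ([.045,.093,.026],[.045,-.093,.026],[-.045,-.093,.026],[-.045,.093,.026],[0,.06,.021],[0,-.06,.021],[0,0,.014]): print(l,proj(c,r.apply(l)+[.4729,-.3185,0])[0])
E
```

```text
time_s: 24.23
tcp_pos: [0.4666, -0.2529, 0.138]
tcp_rot: [-0.006, 0.736, 0.677, -0.003]
contact_force: [-0.3, 0.1, -1.4]
opening: 0.74
rot deg [-0.66 -0.22 -0.18] then shift mm [-64.9  11.5  38. ] | t 24.23 tcp [ 0.4666 -0.2529  0.138 ] F [-0.3  0.1 -1.4] open 0.74 q [-0.57  0.13  1.51 -0.    1.52 -0.48]
{'mtx': array([[413.0112,   0.    , 312.6296],
       [  0.    , 413.0112, 233.8715],
       [  0.    ,   0.    ,   1.    ]]), 'k1': -0.013900744904785474, 'origin': array([ 0.4752, -0.1719,  0.2822]), 'rotation': array([ 0.1593,  0.9863, -0.0401, -0.0119])}
[0.045, 0.093, 0.026] [403.8375 185.9402]
[0.045, -0.093, 0.026] [387.718  423.4466]
[-0.045, -0.093, 0.026] [271.3088 422.9149]
[-0.045, 0.093, 0.026] [260.7841 186.1211]
[0, 0.06, 0.021] [331.3837 233.3192]
[0, -0.06, 0.021] [329.6681 383.5097]
[0, 0, 0.014] [330.1881 308.5683]
```

View pics/w5.png

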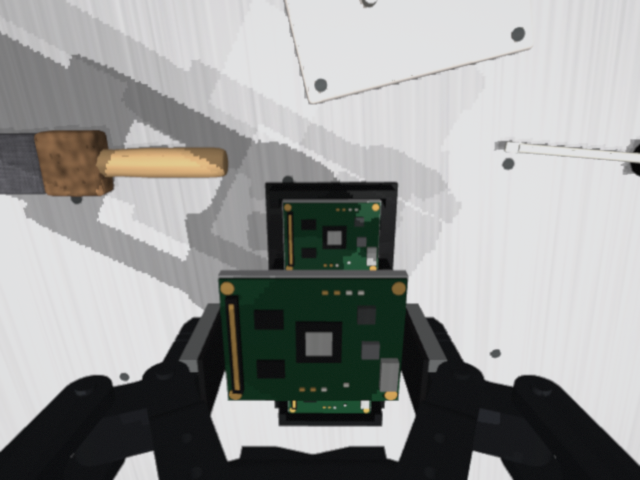

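```bash
python3 -m jog '[-8,1.5,0,-0.5,-0.2,-0.2,1,-13,2,2,0,0,0,1,-13,2,4,0,0,0,1,-13,2,6,0,0,0,1,-13,2,10,0,0,0,1,-5,2,12,0,0,0,1,0,0,14,0,0,0,1,0,0,14,0,0,0,1,0,0,12,0,0,0,1,0,0,0,0,0,0,1]'; python3 go.py .4729 -.3185 .03 -4.55
```

```text
time_s: 25.12
tcp_pos: [0.4754, -0.3226, 0.0552]
tcp_rot: [-0.002, 0.733, 0.68, -0.0]
contact_force: [-0.7, 0.1, -0.8]
opening: 0.735
rot deg [-0.17 -0.14  0.26] then shift mm [ 3.9 -2.8 25.2] | t 25.12 tcp [ 0.4754 -0.3226  0.0552] F [-0.7  0.1 -0.8] open 0.73 q [-0.66  0.32  1.46  0.    1.37 -0.59]
```

```bash
python3 -m jog '[3,-2,3,0,0,0.2,1,1,-1,7,0,0,0,1,0,0,7,0,0,0,1,0,0,5,0,0,0,1,0,0,0,0,0,0,1]' >/dev/null; python3 go.py .4729 -.3185 .0034 -4.55
python3 - <<'E'
from h import *
im=bot.get_image("top"); cv2.imwrite("pics/t1.png",cv2.resize(im[240:330,380:490],None,fx=6,fy=6,interpolation=cv2.INTER_CUBIC)[:,:,::-1])
E
```

```text
rot deg [-0.12 -0.12  0.1 ] then shift mm [-0.8 -0.2 28.3] | t 25.53 tcp [ 0.4731 -0.3177  0.0317] F [ 0.6  0.1 -1.2] open 0.73 q [-0.66  0.34  1.49  0.    1.32 -0.58]
```

View pics/t1.png

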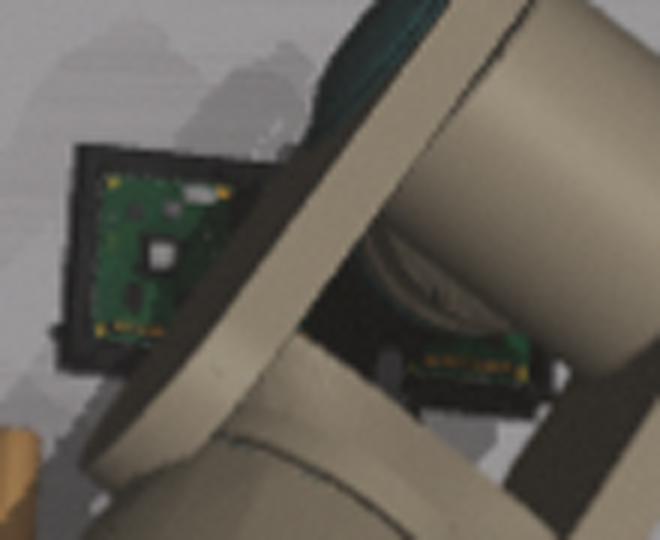

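Run:
```python
from h import *
W={'mtx':np.array([[413.0112,0,312.6296],[0,413.0112,233.8715],[0,0,1]]),'k1':-.0139,'origin':np.array([.4752,-.1719,.2822]),'rotation':np.array([.1593,.9863,-.0401,-.0119])}
T=bot.get_calibration("top"); b=lambda u,v:(np.array([u,v])+.5)/4.4-.5+[300,220]
w=[(W,[0,.093,.026],np.array([331.5,184])),(W,[0,-.093,.026],np.array([330.5,424])),(W,[0,.085,.022],np.array([332.5,200]))]
tm=[(T,[0,.06,.021],b(472,278)),(T,[0,-.06,.021],b(695.5,302))]
tc=[(T,[0,.093,.026],b(401.5,277.5)),(T,[0,-.093,.026],b(754,312.5))]
for o in (w,tm,tc,w+tm+tc): print(*fit(o,[.473,-.3185,-.08]))
```

```text
[ 0.4733 -0.319  -0.0745] [[ 0.6243  2.6301]
 [ 0.0339 -0.4139]
 [-0.6651 -2.434 ]]
[ 0.4748 -0.3214 -0.0799] [[-0.4029 -0.0299]
 [ 0.405   0.0221]]
[ 0.4716 -0.317  -0.0724] [[-0.1576 -0.0114]
 [ 0.1589  0.0067]]
[ 0.4733 -0.319  -0.0746] [[ 0.6124  2.6733]
 [ 0.0106 -0.3855]
 [-0.6774 -2.3922]
 [-1.445   0.7374]
 [-0.6026  0.517 ]
 [ 0.7057 -0.8177]
 [ 0.9833 -0.6237]]
```

```bash
python3 -m jog '[-1.3,0.2,3,0,0,-0.1,1,0,0,4,0,0,0,1,0,0,4,0,0,0,1,0,0,2,0,0,0,1,0,0,0,0,0,0,1]' >/dev/null; python3 go.py .4733 -.319 .0034 -4.3;  for i in 1 2 3; do python3 -m jog '[0,0,1.3,0,0,0,1,0,0,0,0,0,0,1]' | egrep "tcp_pos|force"; done
```

```text
rot deg [ 0.06 -0.   -0.03] then shift mm [ 0.9 -1.1 16.2] | t 26.00 tcp [ 0.4744 -0.32    0.0196] F [-0.7  0.2 -0.9] open 0.73 q [-0.66  0.35  1.49  0.    1.29 -0.58]
tcp_pos: [0.4743, -0.32, 0.0181]
contact_force: [-0.1, -0.2, -0.1]
tcp_pos: [0.4744, -0.3201, 0.0169]
contact_force: [-0.3, 0.2, -0.9]
tcp_pos: [0.4745, -0.3202, 0.0157]
contact_force: [0.2, -0.4, -1.1]
```

```bash
python3 -m jog '[1,-1.2,0,0,0,0,1,0,0,0,0,0,0,1]' | egrep "tcp_pos|force"; for i in 1 2 3 4 5 6; do python3 -m jog '[0,0,1.2,0,0,0,1,0,0,0,0,0,0,1]' | egrep "tcp_pos|force"; done
```

```text
tcp_pos: [0.4734, -0.319, 0.0157]
contact_force: [-0.0, 0.4, -1.0]
tcp_pos: [0.4734, -0.319, 0.0145]
contact_force: [0.6, -0.1, -0.7]
tcp_pos: [0.4734, -0.319, 0.0132]
contact_force: [-0.5, -0.5, -0.9]
tcp_pos: [0.4734, -0.319, 0.0119]
contact_force: [0.1, 0.2, -0.3]
tcp_pos: [0.4734, -0.319, 0.0105]
contact_force: [-0.1, 0.1, -1.6]
tcp_pos: [0.4734, -0.319, 0.0091]
contact_force: [0.1, 0.0, -1.1]
tcp_pos: [0.4734, -0.319, 0.0078]
contact_force: [-0.6, -0.2, -1.1]
```

Underside is now about 8 mm below the divider tops, with no lateral force: it is in the cell.

```bash
for i in 1 2 3 4 5 6; do python3 -m jog '[0,0,1,0,0,0,1,0,0,0,0,0,0,1]' | egrep "tcp_pos|force"; done
```

```text
tcp_pos: [0.4734, -0.319, 0.0067]
contact_force: [-0.2, -0.6, -0.7]
tcp_pos: [0.4734, -0.319, 0.0056]
contact_force: [0.2, -0.0, -0.2]
tcp_pos: [0.4734, -0.319, 0.0045]
contact_force: [0.3, -0.3, -0.9]
tcp_pos: [0.4734, -0.319, 0.0034]
contact_force: [-0.2, 0.5, -1.4]
tcp_pos: [0.4737, -0.3192, 0.0033]
contact_force: [0.1, -0.0, -0.6]
tcp_pos: [0.474, -0.3194, 0.0033]
contact_force: [-0.4, 0.7, -1.8]
```

```bash
python3 -m jog '[0,0,0,0,0,0,-1,0,0,0,0,0,0,-1,0,0,0,0,0,0,-1,0,0,0,0,0,0,-1,0,0,0,0,0,0,-1,0,0,-10,0,0,0,-1,0,0,-15,0,0,0,-1,0,0,-20,0,0,0,-1,0,0,-25,0,0,0,-1,0,0,-25,0,0,0,-1,0,0,-25,0,0,0,-1]'>/dev/null; python3 -m jog '[20,-30,-10,0,0,0,-1,30,-30,-10,0,0,0,-1,30,-30,-10,0,0,0,-1,35,-20,-10,0,0,0,-1,35,-10,-10,0,0,0,-1,35,0,-5,0,0,0,-1,35,0,0,0,0,0,-1,35,0,0,0,0,0,-1,35,0,0,0,0,0,-1,35,0,0,0,0,0,-1,35,0,0,0,0,0,-1,0,0,0,0,0,0,-1]'
python3 - <<'E'
from h import *
old=cv2.imread("pics/top0.png")
c=bot.get_calibration("top"); im=bot.get_image("top")[:,:,::-1].astype(int); cv2.imwrite("pics/t2.png",im)
for nm,I in (("now",im),("start",old.astype(int))):
    g=((I[:,:,1]>I[:,:,2]+12)&(I[:,:,1]>I[:,:,0]+4)).astype(np.uint8); g[:, :375]=0; g[:,490:]=0; g[:250]=0; g[320:]=0
    g=cv2.morphologyEx(g,cv2.MORPH_CLOSE,np.ones((5,5)))
    cs,_=cv2.findContours(g,0,2)
    for k in cs:
        if cv2.contourArea(k)>100:
            (ctr,sz,a)=cv2.minAreaRect(k); print(nm,np.round(ctr,1),np.round(sz,1),round(a,1),onz(c,ctr,.022)[:2])
E
```

```text
time_s: 30.58
tcp_pos: [0.3774, 0.0606, 0.1966]
tcp_rot: [0.008, 0.735, 0.677, 0.006]
contact_force: [0.0, 0.4, -0.4]
opening: 0.998
now [432.1 285.6] [73. 28.] 6.2 [ 0.4744 -0.3207]
start [457.5 288.5] [27. 21.] 90.0 [ 0.4694 -0.3795]
start [406.4 283.2] [21.1 27.3] 4.8 [ 0.4784 -0.2612][ WARN:0@5.395] global loadsave.cpp:1063 imwrite_ Unsupported depth image for selected encoder is fallbacked to CV_8U.
```

Run:
```python
from h import *
c=bot.get_calibration("top"); I=cv2.imread("pics/t2.png").astype(int)
g=((I[:,:,1]>I[:,:,2]+12)&(I[:,:,1]>I[:,:,0]+4)).astype(np.uint8); g[:, :375]=0; g[:,490:]=0; g[:250]=0; g[320:]=0
print(g[262:308,390:475].sum(0))
g=cv2.morphologyEx(g,cv2.MORPH_CLOSE,np.ones((5,1))); g=cv2.morphologyEx(g,cv2.MORPH_OPEN,np.ones((9,3)))
cs,_=cv2.findContours(g,0,2)
for k in cs:
    if cv2.contourArea(k)>100:
        (ctr,sz,a)=cv2.minAreaRect(k); print(np.round(ctr,1),np.round(sz,1),round(a,1),onz(c,ctr,.022)[:2])
im=bot.get_image("side"); n=cv2.resize(im[80:280,150:430],None,fx=2.5,fy=2.5)[:,:,::-1].astype(int); o=cv2.imread("pics/s1.png").astype(int)
d=abs(n-o)[30:320,180:400]; print("lid region diff mean",d.mean().round(2),"px>30:",(d.max(2)>30).mean().round(3)); print(bot.get_state()["time_s"])
```

```text
[ 0  0  0  0  0  0 13 23 24 23 26 19 17 11 17 18 17 16 14 13 18 17 20 22
 21 23 23 11  0  0  0 10 25 23 23 23 18 18 10 17 17 17 15 16 13 13 16 18
 22 21 21 23 15  0  0  0  0 11 22 23 23 24 17 19 12 18 18 17 15 14 11 16
 17 18 20 20 21 22 13  0  0  0  0  0  0]
[457.5 288.5] [27. 21.] 90.0 [ 0.4694 -0.3795]
[431.5 284.5] [27. 21.] 90.0 [ 0.477  -0.3193]
[406.5 283.5] [27. 21.] 90.0 [ 0.4778 -0.2614]
lid region diff mean 9.68 px>30: 0.095
30.6833
```

Run:
```python
from h import *
c=bot.get_calibration("top"); I=cv2.imread("pics/t2.png").astype(int)
g=((I[:,:,1]>I[:,:,2]+12)&(I[:,:,1]>I[:,:,0]+4))
for a,b in ((395,419),(420,444),(446,470)):
    v,u=np.nonzero(g[262:308,a:b]); p=np.c_[u+a,v+262].astype(np.float32); k=p.mean(0)
    (ct,sz,an)=cv2.minAreaRect(p); print(k.round(2),np.round(ct,2),np.round(sz,1),round(an,1),onz(c,k,.022)[:2],onz(c,ct,.022)[:2])
im=bot.get_image("side"); n=cv2.cvtColor(cv2.resize(im[80:280,150:430],None,fx=2.5,fy=2.5),cv2.COLOR_RGB2GRAY); o=cv2.imread("pics/s1.png",0)
for nm,(y0,y1,x0,x1) in dict(bar=(35,90,195,395),lid=(80,240,220,380),base=(300,420,90,400)).items():
    A,B=n[y0:y1,x0:x1].astype(np.float32),o[y0:y1,x0:x1].astype(np.float32)
    print(nm,cv2.phaseCorrelate(A,B,cv2.createHanningWindow((x1-x0,y1-y0),cv2.CV_32F)),A.mean(),B.mean(),np.corrcoef(A.ravel(),B.ravel())[0,1])
```

```text
[406.36 282.58] [406.4 283.2] [21.1 27.4] 4.8 [ 0.4799 -0.2611] [ 0.4785 -0.2612]
[431.46 284.27] [431.66 285.11] [21.2 27.5] 3.8 [ 0.4776 -0.3192] [ 0.4756 -0.3197]
[457.35 288.08] [457.5 288.5] [27. 21.] 90.0 [ 0.4703 -0.3792] [ 0.4694 -0.3795]
bar ((0.21680202817286442, 0.1458536574799787), 0.5877800766626994) 102.33354 101.21673 0.9991378651128376
lid ((-0.05536442675787612, -0.0022876078635789554), 0.7188527734577655) 37.565914 36.926178 0.9993455080090616
base ((-0.1063296285520039, 0.02649045031391495), 0.4859143836299578) 123.360535 109.41119 0.8742072460226809
```

```bash
python3 -c "
from bench import bot
print(bot.job_done())"
```

```text
the job is handed in; nothing more can be done
None
```

The job is done and handed in at about 31 s of the 72 s allowed.

**What I did:**
- I gripped the handle bar and took it up its arc to the stop, then let go.
- I took the module out of the nest by its long sides and set it on the plate's standoffs.
- I then took it by its short ends, laid it in the tray's middle cell, let go and moved the arm clear.

**Last checks:**
- **Lid:** the side view around the bar and lid is unchanged since the handle was released (correlation 0.999), so the lid is still open. I judged "fully open" from the handle reaching its stop angle and that view; the lid angle and its speed were not readable. I moved the handle at about 0.6 rad/s.
- **Module in the tray:** the downward move stopped at the expected seat height. In the top view the module is about 2 mm from the midpoint of its two neighbours and in line with them, within the 5 mm allowed and no more than the cell's play.
- **Other two modules:** their positions in the top view match the start to about a pixel.

**What disagreed:**
- The force sensor did not clearly show contact at either set-down. I relied on the height stopping changing instead.
- The bar slid about 5 mm towards the fingertips during the pull, but the grip held to the end.
- At the plate I first worked out the set-down height with a sign error. I lowered the module in small steps until it met the standoffs, so it was not dropped.
- The last close-up meant to check alignment over the cell was blocked by the arm, so I used the earlier measurements.

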